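# Clear the pile into its trays

## Robot

A 6-joint arm with a two-finger parallel gripper is mounted at the origin on a cart in front of the work surface, level with it; the furniture and walls round the work are solid. World frame = base frame: x ahead of the robot, y to its left, z up, the work surface at z = 0. Lengths are in mm, angles in degrees, forces in N, time in s.
With the tool pointing down it reaches from about 300 to 850 mm from the base axis. Payload 4.2 kg.
Tool frame: the origin (TCP) lies on the centre line of the jaws, within the pads' length; the fingertips stand 11 mm ahead of it and the grasp point (between the pads) lies 8 mm behind it; z points along the fingers, y is the line along which they close (so a half turn about z gives the same grasp; the last joint's range is limited). The gripper opens to 91 mm and grips with 3 to 60 N. Pads are 32 mm wide; open, the fingers measure 118 mm over their backs; the gripper's body (76 mm by 178 mm) begins 60 mm behind the grasp point.
Start: joints at [-69.557, 18.312, 89.639, -0, 72.044, -1.146], TCP at [211.573, -534.676, 224.976] pointing down, gripper open.
Joint ranges: [-177.97, 177.97], [-48.28, 115.42], [12.27, 149.76], [-77.06, 257.06], [2.81, 150.46], [-146.56, 146.56]. Speed limits (degrees/s): [147.25, 147.25, 180, 180, 180, 180].

## Interface

Orientations are given as [roll, pitch, yaw] about the fixed x, y, z axes, in that order (R = Rz(yaw) Ry(pitch) Rx(roll)).
In Python, from workcell import env, grab_frame, camera_model, models gives the robot as it stands.
- The arm moves only by the shell command python3 -m crank 'ROWS' [FORCE]. ROWS is text: rows parted by semicolons, each of 7 numbers parted by spaces: the closure, from -1 (fully open) to 1 (shut), so that 0 is half open, then the shift along the tool's x, y, z in mm, then the turn, a rotation vector about the tool's x, y, z in degrees. A call has 1 to 10 rows; each row shifts and turns the commanded pose from where the row before left it, along the tool's axes as they then stand; what a row does not reach is not made up. A row lasts 1/8 s, in which the tool goes at most 62.5 mm and 10.7 degrees, less where a joint would pass 70% of its speed; a pose out of reach is approached as far as the arm can. A call is refused whole if a number of a shift passes 62.5 or a number of a turn 10.7, either way. A call with a gripper value outside its range is refused whole. The fingers move at their own pace and stop on an object; FORCE is the grip in N (left out, the last holds). Time passes only in rows, so rows that do not move let the fingers close. It gives the time, the measured TCP pose, the force, the opening and the grip force at its end, in the units of the state.
- env.state(): the state, without advancing time (a new reading comes with each control period).
- grab_frame(name): name is "scene" or "top" or "wrist"; returns the picture (400x640x3 uint8, blue, green, red); there is no depth.
- camera_model(name): a dict with "K" (3x3 intrinsics, pixels), "R" (3x3) and "t" (3): a world point X has camera coordinates R X + t; the wrist camera has in their place "mount" (4x4, takes a point from camera to tool coordinates, whose origin is the TCP and whose axes are the flange's). Camera axes: x right, y down, z forward; pixel columns grow to the right and rows downward; lengths in mm; the calibration is good to about 2 mm. A picture is of the moment at which its call begins: read the wrist's pose just before it. camera_model takes no time and is no camera call.
- env.job_done(): hands the job in; it is judged then, once.
Trained networks look in the newest picture that a camera, given by its name, has taken for a name from the list of things; names that differ only in an ending like _2 or _b are one class to them, and where a whole thing is asked for, a point or a joint stands for the part that bears it (a point fixed in the world has none). Each returns a list of dicts, best first, with "p" (0 to 1); they miss things now and then, are a little off and sometimes report something else, mostly with a low value. They report only what shows in the picture. A call takes as long as a camera call.
- models.search_frame(name, camera): "point" ([x, y, z] in mm, in world coordinates, good to about 4 mm: the middle of the surface that is visible of it).
The state is a dict: "time_s": time; "qpos": joint angles; "qvel": joint speeds; "effort": joint torques, N m; "ee_pos": TCP position; "ee_rot": TCP orientation; "force": force on the tool from outside, world axes, zero at the start; "torque": the same for the moment, N m; "gripper_width": finger opening in mm; "gripper_force": force on a finger pad.
Only numpy, scipy, OpenCV 4.12 (cv2) and the standard library are available. Lean on these libraries where they do the work, as an engineer would, in place of code of your own. Each camera call takes 0.05 s, during which the arm holds its last target. There are 200 camera calls.

## Task

Take the pile on the workbench apart from the top down, one thing at a time, and put each away flat in the middle of its own holder: the grey jar in the round black dish, then the small brown block in the blue tray, then the green case in the green tray, and last the large pale block in the red tray. Keep each the same side up as it stands now, lying on the holder's floor within the rim; set things down rather than dropping them, and do not knock the pile over. Leave the orange-lidded jar and the yellow tape measure where they are.

Things in the scene. Friction and masses are not known exactly. Their poses are not given: they have to be found in the camera images.
- grey_jar_center (a point): closed jar, grey with a pale grey screw lid (lid all one with the jar), top of the pile: 62 mm diameter, 76 mm high, lid (top 14 mm) 58 mm diameter. Point: its centre, 38 mm above its underside; z up. 0.3 to 0.6 kg.
- small_block_center (a point): small brown wooden block, second from the top: 45 x 80 x 38 mm (own x, y, z), lying about crosswise on the green case. Point: its centre, 19 mm above its underside; x across its 45 mm width, y along its 80 mm length, z up.
- drill_case_center (a point): green metal drill-bit case (shut, lid fixed), third from the top, lying about crosswise on the large pale block: 45 x 116 x 62 mm. Point: its centre, 31 mm above its underside; x across its 45 mm width, y along its 116 mm length, z up. A small latch stands 4 mm out of its -x side. 0.3 to 0.6 kg.
- pine_block_center (a point): large pale wooden block, bottom of the pile, lying on the bench: 60 x 140 x 40 mm. Point: its centre, 20 mm above its underside; x across its 60 mm width, y along its 140 mm length, z up.
- black_dish_floor (a point): round black dish fixed to the bench, for the grey jar: inside about 84 mm diameter, floor 3 mm and rim 10 mm above the bench. Point: centre of its inner floor. The gap round the jar is about 11 mm: keep the fingertips above the rim.
- blue_tray_floor (a point): shallow blue rectangular tray fixed to the bench, for the small brown block: inside 104 mm along its x by 69 mm along its y, walls 3 mm, floor 3 mm and rim 10 mm above the bench. Point: centre of its inner floor; x along its long side (so the thing's y goes along the tray's x, either way round), z up. The gap beside the thing is about 12 mm, too narrow for fingers: hold the thing high enough to keep the fingertips above the rim.
- green_tray_floor (a point): shallow green rectangular tray fixed to the bench, for the green case: inside 140 mm along its x by 69 mm along its y, walls 3 mm, floor 3 mm and rim 10 mm above the bench. Point: centre of its inner floor; x along its long side (so the thing's y goes along the tray's x, either way round), z up. The gap beside the thing is about 12 mm, too narrow for fingers: hold the thing high enough to keep the fingertips above the rim.
- red_tray_floor (a point): shallow red rectangular tray fixed to the bench, for the large pale block: inside 164 mm along its x by 84 mm along its y, walls 3 mm, floor 3 mm and rim 10 mm above the bench. Point: centre of its inner floor; x along its long side (so the thing's y goes along the tray's x, either way round), z up. The gap beside the thing is about 12 mm, too narrow for fingers: hold the thing high enough to keep the fingertips above the rim.
- orange_jar: bystander: jar with an orange lid, 67 mm diameter, 82 mm high, standing beside the work. Origin: centre of its underside. Leave alone.
- yellow_tape: bystander: yellow tape measure, 40 x 87 x 68 mm, standing on the bench. Origin: on its underside; its 87 mm length runs along its y from -44 mm (hook of the blade) to +43 mm. Leave alone.

How it is judged (in metres and radians):
On the way, in this order (a step that is already met when the one before it is completed fails the run):
1. the grey jar lies in its black dish (horizontal distance between grey_jar_center and black_dish_floor below 0.02 m and z of grey_jar_center in the frame of black_dish_floor between 0.034 and 0.042 m and angle between grey_jar_center's own z axis and vertical below 0.08 rad), for 0.2 s.
2. the small brown block lies in its blue tray (horizontal distance between small_block_center and blue_tray_floor below 0.02 m and z of small_block_center in the frame of blue_tray_floor between 0.015 and 0.023 m and angle between small_block_center's own z axis and vertical below 0.08 rad), for 0.2 s.
3. the green case lies in its green tray (horizontal distance between drill_case_center and green_tray_floor below 0.02 m and z of drill_case_center in the frame of green_tray_floor between 0.027 and 0.035 m and angle between drill_case_center's own z axis and vertical below 0.08 rad), for 0.2 s.
4. the large pale block lies in its red tray (horizontal distance between pine_block_center and red_tray_floor below 0.02 m and z of pine_block_center in the frame of red_tray_floor between 0.016 and 0.024 m and angle between pine_block_center's own z axis and vertical below 0.08 rad), for 0.2 s.
At the end, for the whole second after the job is handed in: Grey jar in black dish, small brown block in blue tray, green case in green tray, large pale block in red tray: each within 20 mm of the holder's centre, on its floor (height within 4 mm), upright within 0.08 rad, let go and at rest (all of step 1 and all of step 2 and all of step 3 and all of step 4 and linear speed of each of grey_jar, small_block, drill_case, pine_block below 0.02 m/s and angular speed of each of grey_jar, small_block, drill_case, pine_block below 0.2 rad/s and contact force between the fingers and grey_jar below 0.1 N and contact force between the fingers and small_block below 0.1 N and contact force between the fingers and drill_case below 0.1 N and contact force between the fingers and pine_block below 0.1 N); the robot touches nothing.
It fails at once if a thing of the pile is tipped over (more than 0.5 rad) (angle between any of grey_jar_center, small_block_center, drill_case_center, pine_block_center's own z axis and vertical above 0.5 rad).
It fails at once if a thing of the pile is dropped (falls faster than 0.6 m/s, out of the fingers) ((linear speed of grey_jar above 0.6 m/s and contact force between the fingers and grey_jar below 0.1 N) or (linear speed of small_block above 0.6 m/s and contact force between the fingers and small_block below 0.1 N) or (linear speed of drill_case above 0.6 m/s and contact force between the fingers and drill_case below 0.1 N) or (linear speed of pine_block above 0.6 m/s and contact force between the fingers and pine_block below 0.1 N)).
It fails at once if the orange-lidded jar or the tape measure is moved more than 20 mm (distance of any of orange_jar, yellow_tape from where it was at the start of the episode above 0.02 m).
It also fails if it takes over 104 s, if anything falls off the work surface, if the arm or the gripper's body presses on something with over 40 N, if the wrist force passes 120 N, or if a joint passes its speed limit or range.

## Working session

There is one attempt and no reset: what is moved stays moved. The work goes in short steps, Python scripts to look and compute and a shell command to move; the robot and the scene stay as the last step left them, time stands still between calls to the robot, and variables do not carry over. Pictures are saved under pics/ and viewed, at most 15 in all, crops included, and the job is handed in when it is done.

```bash
ls; mkdir -p pics; python3 - <<'E'
from workcell import env, grab_frame, camera_model, models
import cv2
for c in ("scene","top"):
    cv2.imwrite(f"pics/{c}0.png",grab_frame(c))
    m=camera_model(c); print(c,m["K"],m["R"],m["t"])
    for n in ("grey_jar_center","small_block_center","drill_case_center","pine_block_center","black_dish_floor","blue_tray_floor","green_tray_floor","red_tray_floor","orange_jar","yellow_tape"):
        print(n,[(d["p"],d["point"]) for d in models.search_frame(n,c)[:2]])
print(camera_model("wrist"))
print(env.state())
E
```

```text
pics
scene [[455.83492021   0.         326.09992267]
 [  0.         455.83492021 199.72482971]
 [  0.           0.           1.        ]] [[-0.72629114 -0.68731926  0.00966562]
 [-0.4991539   0.51768473 -0.69487258]
 [ 0.47259556 -0.50950443 -0.71906792]] [ 440.81073613  364.09087688 1008.49281971]
grey_jar_center [(0.8, [470.4, 120.8, 204.3])]
small_block_center [(0.58, [463.2, 122.9, 124.6])]
drill_case_center [(0.59, [458.4, 122.3, 81.2]), (0.32, [644.5, -139.5, 2.1])]
pine_block_center [(0.92, [474.3, 143.8, 41.1]), (0.43, [467.7, -112.7, 53.1])]
black_dish_floor [(0.85, [679.5, -7.1, 6.6])]
blue_tray_floor [(0.75, [656.5, -283.0, 2.8])]
green_tray_floor [(0.59, [492.9, 351.9, 0.3])]
red_tray_floor [(0.73, [642.5, -136.9, 3.1])]
orange_jar [(0.82, [594.3, 203.7, 74.3])]
yellow_tape [(0.63, [461.5, -111.3, 56.1])]
top [[491.05960481   0.         314.24984739]
 [  0.         491.05960481 197.44342247]
 [  0.           0.           1.        ]] [[-0.02868716 -0.99955373  0.00833005]
 [-0.99746448  0.02808225 -0.06539109]
 [ 0.06512798 -0.01018481 -0.99782494]] [  33.82789211  596.97
[... 1030 characters left out ...]
}
{'time_s': 1.1, 'qpos': array([-6.95569095e+01,  1.83122519e+01,  8.96396401e+01, -2.46043451e-03,
        7.20446885e+01, -1.14369672e+00]), 'qvel': array([ 1.17472122e-01, -9.80445188e-02,  1.22127854e-02,  1.32211552e-01,
       -6.90375637e-03,  7.50859590e-05]), 'effort': array([ 1.17190531e-03, -4.12367356e+01, -2.32230002e+01,  7.28761288e-02,
        3.76432179e-02,  4.84377637e-06]), 'ee_pos': array([ 211.55968768, -534.67279697,  224.9680496 ]), 'ee_rot': array([1.79996628e+02, 2.40843697e-03, 2.15875456e+01]), 'force': array([-0.49888275,  0.51816211,  0.1321563 ]), 'torque': array([-0.01781023,  0.007126  ,  0.01739136]), 'gripper_force': 0.0, 'gripper_width': 91.2747489389423}
```

```bash
python3 -c "
import cv2
a=cv2.imread('pics/top0.png');cv2.imwrite('pics/top0b.png',cv2.resize(a[:,60:600],None,fx=1.45,fy=1.45))"
```

```text
(no output)
```

View pics/top0.png

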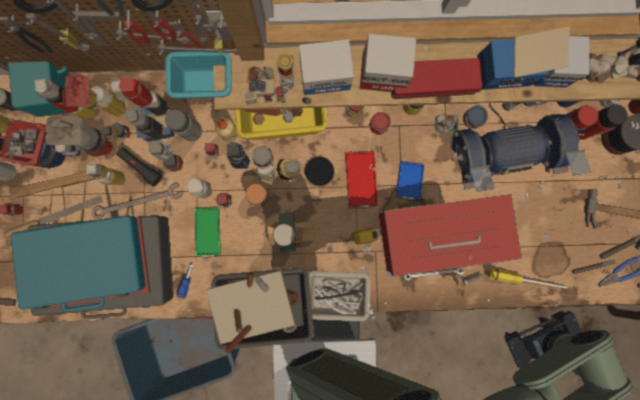

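View pics/scene0.png

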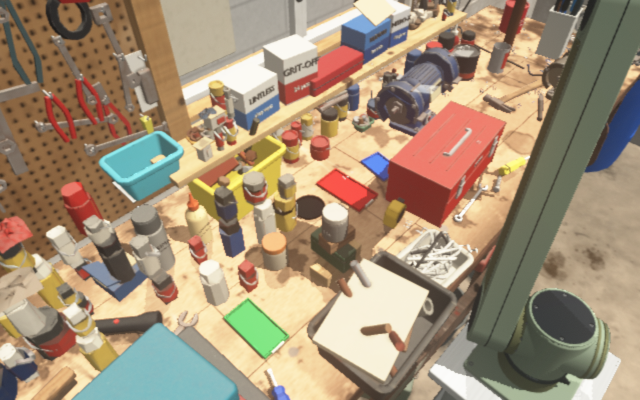

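The top view shows the pile at about (284,235), the dish at (319,170), and the trays at red (361,180), blue (410,180) and green (207,231). The orange jar is at (256,194) and the tape at (367,236). The networks' points agree with these. I'll write a helper and then move over the pile.

```bash
cat > h.py <<'E'
from workcell import env, grab_frame, camera_model, models
import numpy as np, cv2
from scipy.spatial.transform import Rotation as Ro
def pose():
    s=env.state(); return np.array(s["ee_pos"]),Ro.from_euler("xyz",s["ee_rot"],degrees=True)
def go(target,yaw=None,n=None):
    """print shift in tool axes now, and turn about tool axes left for tool-down at yaw"""
    p,R=pose(); d=R.inv().apply(np.array(target)-p); yw=env.state()["ee_rot"][2]
    if yaw is None: yaw=yw
    e=(R.inv()*Ro.from_euler("xyz",[180,0,yaw],degrees=True)).as_rotvec(degrees=True)
    print("shift now",d.round(1),"turn",e.round(1),"| shift after turn",Ro.from_euler("xyz",[180,0,yaw],degrees=True).inv().apply(np.array(target)-p).round(1),"rows>=",max(np.linalg.norm(d)/62.5,np.linalg.norm(e)/10.7).round(1))
def cam(c):
    """K,R,t world->cam"""
    m=camera_model(c)
    if c!="wrist": return m["K"],m["R"],m["t"]
    p,R=pose(); T=np.eye(4);T[:3,:3]=R.as_matrix();T[:3,3]=p
    W=np.linalg.inv(T@m["mount"]); return m["K"],W[:3,:3],W[:3,3]
def ray(c,uv,z):
    """pixels -> world points on plane z"""
    K,R,t=c; uv=np.atleast_2d(uv).astype(float)
    d=(np.linalg.inv(K)@np.c_[uv,np.ones(len(uv))].T).T@R; o=-R.T@t
    return o+d*((z-o[2])/d[:,2])[:,None]
def proj(c,X):
    K,R,t=c; q=(K@(R@np.atleast_2d(X).T+t[:,None])).T; return q[:,:2]/q[:,2:]
E
python3 - <<'E'
from h import *
c=cam("top"); im=cv2.imread("pics/top0.png"); hsv=cv2.cvtColor(im,cv2.COLOR_BGR2HSV)
for n,(lo,hi),(u,v) in (("red",((0,150,90),(8,255,255)),(361,180)),("blue",((105,150,60),(125,255,255)),(410,180)),("green",((50,150,60),(75,255,255)),(207,231)),("black",((0,0,0),(180,255,45)),(319,170))):
    m=cv2.inRange(hsv,lo,hi); k,l,st,ce=cv2.connectedComponentsWithStats(m)
    i=l[v,u]; ys,xs=np.where(l==i)
    P=ray(c,np.c_[xs,ys],6)[:,:2].astype(np.float32); print(n,cv2.minAreaRect(P))
print("toolbox top z150",ray(c,[(383,213),(515,197),(521,258),(389,274)],150).round())
print("box z100",ray(c,[(210,292),(215,275),(308,270)],60).round())
go([211.6,-534.7,440]); go([430,100,440])
E
```

```text
red ((654.8541259765625, -132.89801025390625), (171.0763702392578, 91.74008178710938), 1.6891186237335205)
blue ((646.5888671875, -286.06158447265625), (70.2472915649414, 105.9662857055664), 81.45294952392578)
green ((502.03271484375, 354.6590576171875), (62.505615234375, 134.12123107910156), 89.24886322021484)
black ((681.8519287109375, 0.8805122375488281), (85.23973846435547, 82.52029418945312), 88.40027618408203)
toolbox top z150 [[ 539. -176.  150.]
 [ 574. -556.  150.]
 [ 401. -563.  150.]
 [ 367. -187.  150.]]
box z100 [[321. 337.  60.]
 [370. 321.  60.]
 [377.  42.  60.]]
shift now [ 0.00e+00  1.00e-01 -2.15e+02] turn [0. 0. 0.] | shift after turn [   0.    0. -215.] rows>= 3.4
shift now [ 436.6 -509.8 -215.1] turn [0. 0. 0.] | shift after turn [ 436.6 -509.8 -215. ] rows>= 11.3
```

```bash
python3 -m crank '-1 0 0 -54 0 0 0;-1 0 0 -54 0 0 0;-1 0 0 -54 0 0 0;-1 0 0 -54 0 0 0;-1 36 -42 0 0 0 0;-1 36 -42 0 0 0 0;-1 36 -42 0 0 0 0;-1 36 -42 0 0 0 0;-1 36 -42 0 0 0 0;-1 36 -42 0 0 0 0' 30 && python3 -m crank '-1 36 -42 0 0 0 10;-1 30 -48 0 0 0 10;-1 20 -53 0 0 0 -0;-1 20 -53 0 0 0 0;-1 20 -53 0 0 0 0;-1 20 -53 0 0 0 0;-1 0 0 0 0 0 0'; python3 -c "
from h import *
go([460,105,350],90)"
```

```text
time_s: 2.35
ee_pos: [319.9, -219.1, 441.1]
ee_rot: [180.0, -0.0, 21.6]
force: [0.7, -0.0, 0.1]
gripper_width: 91.0
gripper_force: 0.0
time_s: 3.22
ee_pos: [416.1, 90.5, 440.2]
ee_rot: [-180.0, 0.1, 4.8]
force: [-0.6, 0.1, -0.3]
gripper_width: 91.0
gripper_force: 0.0
shift now [ 45.1 -10.8  90.2] turn [ -0.1   0.  -85.2] | shift after turn [14.5 43.9 90.2] rows>= 8.0
```

```bash
python3 - <<'E'
from h import *
c=cam("wrist"); np.save("w1.npy",np.array([c[0],c[1],np.tile(c[2],(3,1))]))
cv2.imwrite("pics/w1.png",grab_frame("wrist"))
for n in ("grey_jar_center","small_block_center","drill_case_center","pine_block_center","black_dish_floor"):
    print(n,[(d["p"],d["point"]) for d in models.search_frame(n,"wrist")[:2]])
E
```

```text
grey_jar_center [(0.76, [482.7, 108.0, 220.0])]
small_block_center [(0.95, [485.3, 65.6, 140.2])]
drill_case_center [(0.64, [527.7, 104.4, 100.7])]
pine_block_center [(0.95, [493.3, 44.8, 38.4])]
black_dish_floor [(0.56, [671.2, -4.0, 3.7])]
```

View pics/w1.png

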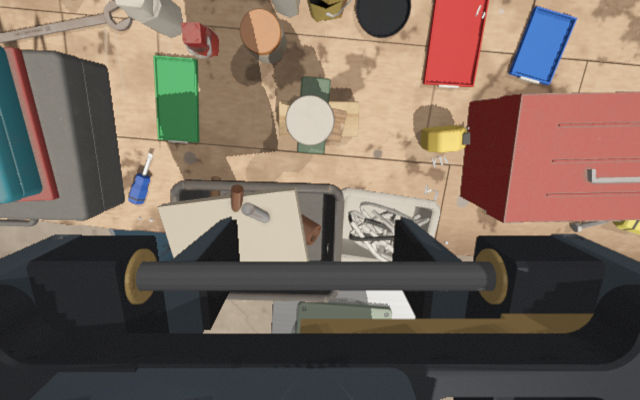

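The wrist view shows the grey lid at (310,120), the case running along world x, and both blocks running along world y. Next I'll measure the lid centre.

```bash
python3 - <<'E'
from h import *
a=np.load("w1.npy"); c=(a[0],a[1],a[2][0]); im=cv2.imread("pics/w1.png")
hsv=cv2.cvtColor(im,cv2.COLOR_BGR2HSV); m=cv2.inRange(hsv,(0,0,100),(180,75,255)); 
k,l,st,ce=cv2.connectedComponentsWithStats(m); i=l[120,310]; print(st[i],ce[i])
cn=max(cv2.findContours((l==i).astype(np.uint8),0,1)[0],key=cv2.contourArea)[:,0]
print(cv2.minEnclosingCircle(ray(c,cn,216)[:,:2].astype(np.float32)))
print(cv2.minAreaRect(ray(c,cn,216)[:,:2].astype(np.float32)))
for n,z,b in (("jar side",216,[(310,120)]),("case ends",102,[(302,77),(330,79),(298,152),(324,153)]),("block corners",140,[(279,107),(281,134),(344,137)]),("pine",40,[(358,105),(356,137)])): print(n,ray(c,b,z).round(1)[:,:2].tolist())
E
python3 -c "
from h import *
go([484,106,300],90)"
```

```text
[ 280   47  169  121 8645] [366.22822441 112.25980335]
((477.04364013671875, 33.45662307739258), 109.37922668457031)
((480.3232116699219, 38.329750061035156), (147.38088989257812, 178.3368377685547), 23.204288482666016)
jar side [[485.5, 103.0]]
case ends [[546.3, 121.9], [547.0, 79.6], [433.9, 120.4], [435.8, 78.8]]
block corners [[499.3, 149.8], [462.0, 144.9], [465.2, 53.1]]
pine [[516.3, 25.3], [462.0, 22.5]]
shift now [ 69.7 -14.7 141.3] turn [  0.   -0.  -85.7] | shift after turn [ 19.8  68.6 141.3] rows>= 8.0
```

```bash
python3 -m crank '-1 0 0 0 0 0 -9.5;-1 0 0 0 0 0 -9.5;-1 0 0 0 0 0 -9.5;-1 0 0 0 0 0 -9.5;-1 0 0 0 0 0 -9.5;-1 0 0 0 0 0 -9.5;-1 0 0 0 0 0 -9.5;-1 0 0 0 0 0 -9.5;-1 0 0 0 0 0 -9.7;-1 10 34 20 0 0 0'; python3 -m crank '-1 3 35 20 0 0 0;-1 0 0 45 0 0 0;-1 0 0 45 0 0 0;-1 0 0 0 0 0 0'; python3 - <<'E'
from h import *
c=cam("wrist"); im=grab_frame("wrist"); cv2.imwrite("pics/w2.png",im); np.save("w2.npy",np.array([c[0],c[1],np.tile(c[2],(3,1))]))
print([(d["p"],d["point"]) for d in models.search_frame("grey_jar_center","wrist")[:2]])
go([485,104,173],90); print(proj(c,[[485,104,216],[485,104+29,216]]))
E
```

```text
time_s: 4.78
ee_pos: [449.4, 96.1, 423.6]
ee_rot: [179.6, -0.1, 90.0]
force: [1.0, -0.0, -0.1]
gripper_width: 91.3
gripper_force: 0.0
time_s: 5.28
ee_pos: [482.7, 99.0, 308.2]
ee_rot: [-179.6, 0.1, 90.0]
force: [0.1, 1.1, 2.0]
gripper_width: 91.1
gripper_force: 0.0
[(0.56, [481.3, 114.5, 216.0])]
shift now [  4.1  -0.7 139.6] turn [ 0.1 -0.   0. ] | shift after turn [  4.1  -0.4 139.6] rows>= 2.2
[[319.49941752 200.74707174]
 [319.55426125 166.49612966]]
```

View pics/w2.png

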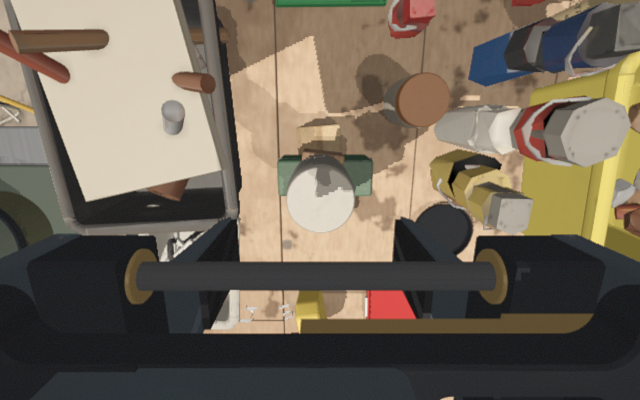

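The lid is centred at about (320,195), so the jar is near (485,107). A tall yellow and black bottle at (490,190) stands next to the dish at (443,230). I'll check the clearance there while I grasp.

```bash
python3 -m crank '-1 7 -1 60 0 0 0;-1 0 0 50 0 0 0;-1 0 0 20 0 0 0;-1 0 0 0 0 0 0;1 0 0 0 0 0 0;1 0 0 0 0 0 0;1 0 0 0 0 0 0;1 0 0 0 0 0 0;1 0 0 0 0 0 0;1 0 0 0 0 0 0' 30;  python3 - <<'E'
from h import *
a=np.load("w2.npy"); c=(a[0],a[1],a[2][0])
print("bottle base",ray(c,[(440,165),(435,180)],0).round(),"cap",[ray(c,[(510,213),(490,195),(528,230)],z)[:,:2].round().tolist() for z in (80,110,140)])
print("dish",ray(c,[(443,230),(414,228),(470,226),(443,204)],8).round())
c=cam("top"); print("top cap",[ray(c,[(289,168)],z)[:,:2].round().tolist() for z in (80,110,140)])
c=cam("scene"); print("scene cap (288,178)",[ray(c,[(288,178)],z)[:,:2].round().tolist() for z in (80,110,140)])
E
```

```text
time_s: 6.62
ee_pos: [484.8, 107.6, 181.9]
ee_rot: [179.8, -0.0, 90.1]
force: [2.4, -0.0, 6.1]
gripper_width: 61.6
gripper_force: 30.0
bottle base [[668. 103.   0.]
 [663.  80.   0.]] cap [[[734.0, 51.0], [705.0, 76.0], [762.0, 28.0]], [[715.0, 61.0], [688.0, 83.0], [740.0, 39.0]], [[696.0, 70.0], [671.0, 90.0], [719.0, 50.0]]]
dish [[680.   1.   8.]
 [635.   4.   8.]
 [722.   8.   8.]
 [676.  44.   8.]]
top cap [[[684.0, 91.0]], [[681.0, 90.0]], [[677.0, 88.0]]]
scene cap (288,178) [[[750.0, 8.0]], [[726.0, 29.0]], [[702.0, 49.0]]]
```

Gripped: 61.6 mm opening at 30 N. Lifting and carrying over the dish.

```bash
python3 -m crank '1 0 0 -15 0 0 0;1 0 0 -35 0 0 0;1 0 0 -35 0 0 0;1 -9 16 -10 0 0 0;1 -18 33 0 0 0 0;1 -18 33 0 0 0 0;1 -20 33 0 0 0 0;1 -18 33 0 0 0 0;1 -18 33 0 0 0 0;1 -8 15 0 0 0 0' 40; python3 -m crank '1 0 0 20 0 0 0;1 0 0 0 0 0 0'; python3 - <<'E'
from h import *
c=cam("wrist"); im=grab_frame("wrist"); cv2.imwrite("pics/w3.png",im); np.save("w3.npy",np.array([c[0],c[1],np.tile(c[2],(3,1))]))
for n in ("black_dish_floor","red_tray_floor"):print([(d["p"],d["point"]) for d in models.search_frame(n,"wrist")[:2]])
go([681,-1,46],90); print(proj(c,[[681,0,10],[681,42,10],[639,0,10],[723,0,10]]).round())
E
```

```text
time_s: 7.88
ee_pos: [680.1, -2.3, 274.2]
ee_rot: [-179.8, 0.0, 90.0]
force: [-1.0, -0.7, -4.0]
gripper_width: 61.8
gripper_force: 40.0
time_s: 8.12
ee_pos: [678.0, -1.2, 253.0]
ee_rot: [-179.5, -0.0, 90.1]
force: [-0.9, 0.3, -4.4]
gripper_width: 61.5
gripper_force: 40.0
[(0.89, [683.1, 7.8, 1.0])]
[]
shift now [ -0.    1.5 210.4] turn [-0.  -0.   0.1] | shift after turn [ -0.    1.4 210.4] rows>= 3.4
[[320. 174.]
 [320. 142.]
 [288. 174.]
 [352. 175.]]
```

View pics/w3.png

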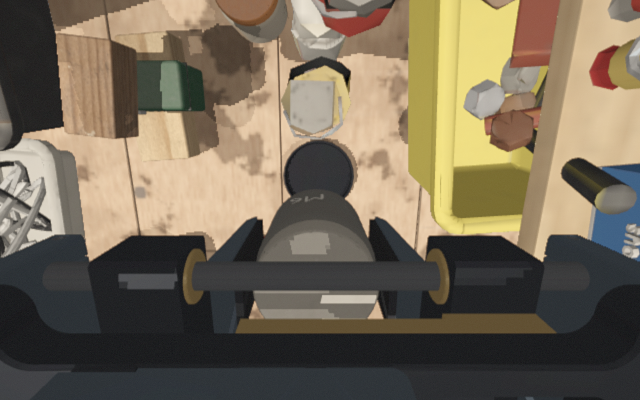

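The dish shows where predicted, with its rim top at row 141. The bottle's cap is at (312,108), so I'll bias 4 mm away from it. Lowering.

```bash
python3 -m crank '1 -4 2 45 0 0 0;1 0 1 50 0 0 0;1 0 0 50 0 0 0;1 0 0 30 0 0 0;1 0 0 15 0 0 0;1 0 0 8 0 0 0;1 0 0 4 0 0 0;1 0 0 2 0 0 0;1 0 0 0 0 0 0'
```

```text
time_s: 9.4
ee_pos: [683.2, -5.2, 52.7]
ee_rot: [179.9, 0.0, 90.1]
force: [-0.1, 0.5, -4.3]
gripper_width: 61.0
gripper_force: 40.0
```

```bash
python3 -m crank '1 1 -2 3 0 0 0;1 0 0 2 0 0 0;1 0 0 1.5 0 0 0;1 0 0 1 0 0 0;1 0 0 0 0 0 0'
```

```text
time_s: 10.02
ee_pos: [680.8, -4.2, 45.0]
ee_rot: [180.0, 0.0, 90.1]
force: [-1.5, 0.4, 0.7]
gripper_width: 61.8
gripper_force: 40.0
```

Contact: the vertical force has lost the jar's weight. Releasing and rising.

```bash
python3 -m crank '0.5 0 0 0 0 0 0;-1 0 0 0 0 0 0;-1 0 0 0 0 0 0;-1 0 0 0 0 0 0;-1 0 0 -15 0 0 0;-1 0 0 -40 0 0 0;-1 0 0 -50 0 0 0;-1 0 0 -50 0 0 0;-1 0 0 -50 0 0 0;-1 0 0 -40 0 0 0'; python3 - <<'E'
from h import *
c=cam("wrist"); im=grab_frame("wrist"); cv2.imwrite("pics/w4.png",im)
print([(d["p"],d["point"]) for n in ("grey_jar_center","small_block_center") for d in models.search_frame(n,"wrist")[:1]], [(d["p"],d["point"]) for d in models.search_frame("black_dish_floor","wrist")[:1]])
print(proj(c,[[681,-4,79],[681,25,79]]).round())
go([483,100,280],0)
E
```

```text
time_s: 11.28
ee_pos: [681.0, -4.2, 293.5]
ee_rot: [179.8, 0.0, 90.1]
force: [0.4, -0.3, -0.5]
gripper_width: 91.2
gripper_force: 0.0
[(0.77, [677.0, 1.7, 80.0]), (0.72, [492.7, 96.7, 141.0])] [(0.94, [678.3, 18.5, 2.6])]
[[315. 179.]
 [315. 155.]]
shift now [ 104.5 -197.8   10.5] turn [ 0.1 -0.1 90.1] | shift after turn [-197.9 -104.2   11. ] rows>= 8.4
```

```bash
python3 -m crank '-1 10 -20 0 0 0 0;-1 21 -40 0 0 0 0;-1 21 -40 0 0 0 0;-1 21 -40 0 0 0 0;-1 21 -40 0 0 0 0;-1 8 -18 0 0 0 0;-1 0 0 20 0 0 0;-1 0 0 0 0 0 0'; python3 - <<'E'
from h import *
c=cam("wrist"); im=grab_frame("wrist"); cv2.imwrite("pics/w5.png",im); np.save("w5.npy",np.array([c[0],c[1],np.tile(c[2],(3,1))]))
for n in ("small_block_center","drill_case_center","pine_block_center"): print([(d["p"],d["point"]) for d in models.search_frame(n,"wrist")[:1]])
E
```

```text
time_s: 12.48
ee_pos: [481.8, 97.2, 267.7]
ee_rot: [-179.8, 0.1, 90.1]
force: [0.3, -0.9, -0.7]
gripper_width: 91.4
gripper_force: 0.0
[(0.85, [484.4, 98.0, 135.2])]
[(0.56, [515.9, 110.5, 101.8])]
[(0.86, [491.4, 146.1, 38.1])]
```

View pics/w5.png

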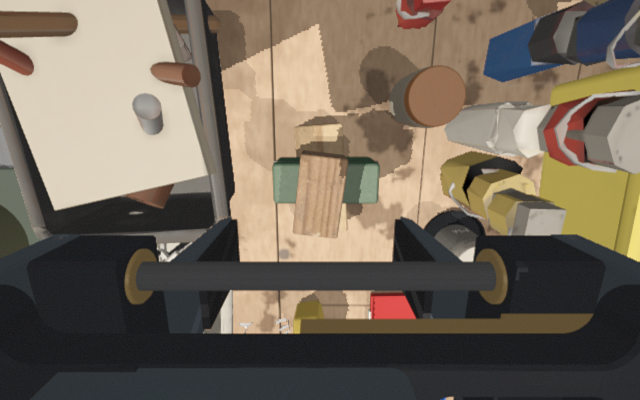

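The block's top corners are at (303,151), (347,156), (337,238) and (293,233). The case spans (274,160) to (378,202), and the pine end is at (296–341,125).

```bash
python3 - <<'E'
from h import *
a=np.load("w5.npy"); c=(a[0],a[1],a[2][0])
for n,z,q in (("block",140,[(303,151),(347,156),(337,238),(293,233)]),("case",102,[(275,162),(378,158),(378,202),(275,202)]),("pine",40,[(296,125),(341,124)])):
    P=ray(c,q,z)[:,:2].astype(np.float32); print(n,P.round(1).tolist(),cv2.minAreaRect(P), P.mean(0))
E
```

```text
block [[469.3999938964844, 140.1999969482422], [510.0, 135.60000610351562], [502.29998779296875, 54.5], [458.70001220703125, 59.70000076293945]] ((485.2796630859375, 97.56597900390625), (81.46266174316406, 43.90536880493164), 83.19438171386719) [485.0753   97.51689]
case [[438.0, 124.9000015258789], [546.2999877929688, 129.1999969482422], [548.7999877929688, 81.4000015258789], [436.6000061035156, 81.19999694824219]] ((492.65338134765625, 105.17780303955078), (112.19511413574219, 47.80767059326172), 0.07959503680467606) [492.4286  104.14079]
pine [[456.70001220703125, 161.60000610351562], [511.3999938964844, 162.8000030517578]] ((484.0872802734375, 162.1624755859375), (54.73686218261719, 0.0), -178.73878479003906) [484.08728 162.16248]
```

```bash
python3 -m crank '-1 0 3 20 0 0 6.9;-1 0 0 50 0 0 0;-1 0 0 40 0 0 0;-1 0 0 22 0 0 0;-1 0 0 7 0 0 0;-1 0 0 0 0 0 0'; python3 -c "
from h import *
go([485.2,97.5,125],83.2)"
```

```text
time_s: 13.42
ee_pos: [486.3, 97.5, 130.9]
ee_rot: [180.0, -0.0, 83.2]
force: [-0.5, -0.4, -0.0]
gripper_width: 91.2
gripper_force: 0.0
shift now [-0.1 -1.1  5.9] turn [ 0. -0. -0.] | shift after turn [-0.1 -1.1  5.9] rows>= 0.1
```

```bash
python3 -m crank '-1 0 -1 6 0 0 0;0 0 0 0 0 0 0;1 0 0 0 0 0 0;1 0 0 0 0 0 0;1 0 0 0 0 0 0;1 0 0 0 0 0 0;1 0 0 0 0 0 0;1 0 0 0 0 0 0' 25; python3 -c "
from h import *
print(env.state()['ee_pos'])
go([485.2,97.5,250],83.2); go([645,-286,250],-8.5)"
```

```text
time_s: 14.42
ee_pos: [484.7, 97.6, 124.5]
ee_rot: [180.0, 0.0, 83.2]
force: [0.4, -0.0, 0.6]
gripper_width: 44.9
gripper_force: 25.0
[484.69567192  97.60227328 124.47509447]
shift now [-1.000e-01  5.000e-01 -1.255e+02] turn [ 0.  0. -0.] | shift after turn [  -0.     0.5 -125.5] rows>= 2.0
shift now [-361.9  204.7 -125.5] turn [ 0.  -0.  91.7] | shift after turn [ 215.2  355.7 -125.5] rows>= 8.6
```

```bash
python3 -m crank '1 0 0 -10 0 0 0;1 0 0 -35 0 0 0;1 0 0 -50 0 0 0;1 0 0 -50 0 0 0;1 -10 6 -20 0 0 0;1 -30 17 0 0 0 0;1 -45 25 0 0 0 0;1 -45 25 0 0 0 0;1 -45 25 0 0 0 0;1 -45 25 0 0 0 0' && python3 -m crank '1 -45 25 0 0 0 0;1 -45 25 0 0 0 0;1 -40 23 0 0 0 0;1 -12 8 0 0 0 6;1 0 0 0 0 0 10;1 0 0 0 0 0 10;1 0 0 0 0 0 10;1 0 0 0 0 0 10;1 0 0 0 0 0 10;1 0 0 0 0 0 10' && python3 -m crank '1 0 0 0 0 0 10;1 0 0 0 0 0 10;1 0 0 0 0 0 5.5;1 0 0 0 0 0 0'; python3 - <<'E'
from h import *
c=cam("wrist"); im=grab_frame("wrist"); cv2.imwrite("pics/w6.png",im); np.save("w6.npy",np.array([c[0],c[1],np.tile(c[2],(3,1))]))
for n in ("blue_tray_floor","red_tray_floor"): print([(d["p"],d["point"]) for d in models.search_frame(n,"wrist")[:1]])
go([646,-286,26],-8.5)
E
```

```text
time_s: 15.68
ee_pos: [581.0, -137.0, 290.0]
ee_rot: [180.0, -0.0, 83.2]
force: [-0.0, 0.7, -1.1]
gripper_width: 45.0
gripper_force: 25.0
time_s: 16.92
ee_pos: [644.1, -285.9, 289.7]
ee_rot: [-180.0, 0.0, 16.9]
force: [0.6, 0.0, -1.9]
gripper_width: 45.0
gripper_force: 25.0
time_s: 17.42
ee_pos: [644.2, -286.0, 289.7]
ee_rot: [-180.0, 0.0, -8.2]
force: [0.4, -0.4, -1.1]
gripper_width: 44.7
gripper_force: 25.0
[(0.73, [660.0, -290.6, 0.5])]
[(0.91, [658.4, -131.5, 4.5])]
shift now [  1.8  -0.3 263.6] turn [0.  0.  0.3] | shift after turn [  1.7  -0.3 263.6] rows>= 4.2
```

View pics/w6.png

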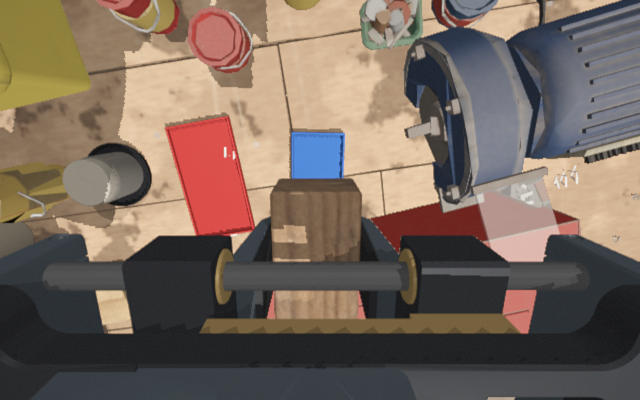

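The blue tray's far corners are at (291,130) and (344,132). The red tray's are at (166,127), (228,116) and (253,231). The motor flange is at about (410–460,30–200), and the toolbox edge at about (375–580,210).

```bash
python3 - <<'E'
from h import *
a=np.load("w6.npy"); c=(a[0],a[1],a[2][0])
P=ray(c,[(291,130),(344,132),(342,180),(291,178)],10)[:,:2]; print("blue",P.round(1).tolist())
Q=ray(c,[(166,127),(228,116),(253,231)],10)[:,:2]; print("red",Q.round(1).tolist(), (Q[0]+Q[2])/2)
for z in (0,50,100,150): print(z,"motor",ray(c,[(445,203),(410,105),(405,130)],z)[:,:2].round().tolist(),"toolbox",ray(c,[(375,218),(440,208),(580,235)],z)[:,:2].round().tolist())
# predicted corners from top-view estimate
t=np.radians(-8.5);u=np.array([np.cos(t),np.sin(t)]);v=np.array([-u[1],u[0]])
o=np.array([646.5,-286]);W=[np.r_[o+55*u+37.5*v,10],np.r_[o+55*u-37.5*v,10]]; print(proj(c,W).round(1))
E
```

```text
blue [[705.5, -260.5], [692.2, -332.9], [625.3, -321.8], [638.9, -249.4]]
red [[734.4, -90.2], [736.4, -178.2], [567.1, -179.3]] [ 650.7886277  -134.75194215]
0 motor [[566.0, -472.0], [715.0, -429.0], [682.0, -420.0]] toolbox [[558.0, -365.0], [559.0, -464.0], [484.0, -676.0]]
50 motor [[583.0, -452.0], [715.0, -414.0], [686.0, -406.0]] toolbox [[575.0, -357.0], [577.0, -445.0], [510.0, -634.0]]
100 motor [[599.0, -433.0], [715.0, -399.0], [689.0, -392.0]] toolbox [[593.0, -350.0], [594.0, -427.0], [536.0, -592.0]]
150 motor [[616.0, -413.0], [715.0, -385.0], [693.0, -379.0]] toolbox [[610.0, -342.0], [611.0, -408.0], [561.0, -550.0]]
[[288.4 129.7]
 [342.5 129.8]]
```

```bash
python3 -m crank '1 1 -2 30 0 0 0;1 0 0 50 0 0 0;1 0 0 50 0 0 0;1 0 0 40 0 0 0;1 0 0 30 0 0 0;1 0 0 20 0 0 0;1 0 0 15 0 0 0;1 0 0 0 0 0 0;1 0 0 0 0 0 0'; python3 -c "
from h import *
go([645.5,-285,26],-9)"
```

```text
time_s: 18.7
ee_pos: [646.3, -284.5, 55.6]
ee_rot: [180.0, -0.1, -8.3]
force: [0.2, -0.2, -0.6]
gripper_width: 45.1
gripper_force: 25.0
shift now [-0.8  0.5 29.6] turn [ 0.  -0.1  0.7] | shift after turn [-0.7  0.6 29.6] rows>= 0.5
```

```bash
python3 -m crank '1 -1 0 14 0 0 0.5;1 0 0 8 0 0 0;1 0 0 4 0 0 0;1 0 0 2 0 0 0;1 0 0 1 0 0 0;1 0 0 1 0 0 0;1 0 0 0 0 0 0'
```

```text
time_s: 19.58
ee_pos: [644.8, -284.1, 25.6]
ee_rot: [180.0, -0.0, -8.8]
force: [-1.7, 0.7, 5.7]
gripper_width: 44.9
gripper_force: 25.0
```

Contact. I'm releasing the block and rising. After that I'll travel to the pile with yaw near 0, closing along world y for the case.

```bash
python3 -m crank '0.5 0 0 0 0 0 0;-0.4 0 0 0 0 0 0;-0.4 0 0 0 0 0 0;-0.4 0 0 0 0 0 0;-0.4 0 0 -15 0 0 0;-1 0 0 -40 0 0 0;-1 0 0 -50 0 0 0;-1 0 0 -55 0 0 0;-1 0 0 -50 0 0 0;-1 0 0 -40 0 0 0'; python3 - <<'E'
from h import *
c=cam("wrist"); im=grab_frame("wrist"); cv2.imwrite("pics/w7.png",im)
print([(d["p"],d["point"]) for n in ("small_block_center","blue_tray_floor") for d in models.search_frame(n,"wrist")[:1]])
go([470,104,240],0)
E
```

```text
time_s: 20.82
ee_pos: [644.8, -284.1, 278.6]
ee_rot: [179.9, -0.2, -8.8]
force: [0.4, -1.4, -0.1]
gripper_width: 91.1
gripper_force: 0.0
[(0.69, [646.3, -287.1, 38.9]), (0.89, [647.7, -302.3, 1.2])]
shift now [-233.2 -357.1   36.3] turn [ 0.2 -0.4 -8.8] | shift after turn [-175.5 -388.5   38.8] rows>= 6.8
```

View pics/w7.png

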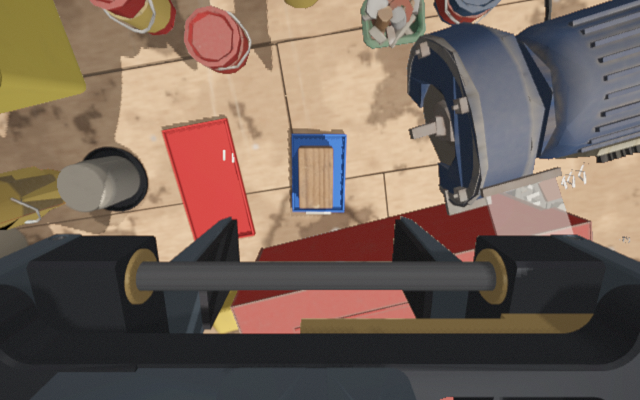

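The block sits centred in the blue tray. Going back to the pile.

```bash
python3 -m crank '-1 -15 -22 0 0 0 0;-1 -30 -45 0 0 0 0;-1 -30 -46 0 0 0 0;-1 -30 -46 0 0 0 0;-1 -30 -46 0 0 0 0;-1 -30 -46 0 0 0 0;-1 -30 -46 0 0 0 0;-1 -30 -46 0 0 0 0;-1 -8 -14 20 0 0 -8.8;-1 0 0 20 0 0 0'; python3 -m crank '-1 0 0 0 0 0 0'; python3 - <<'E'
from h import *
c=cam("wrist"); im=grab_frame("wrist"); cv2.imwrite("pics/w8.png",im); np.save("w8.npy",np.array([c[0],c[1],np.tile(c[2],(3,1))]))
for n in ("drill_case_center","pine_block_center"): print([(d["p"],d["point"]) for d in models.search_frame(n,"wrist")[:1]])
E
```

```text
time_s: 22.22
ee_pos: [467.5, 105.6, 233.3]
ee_rot: [180.0, 0.1, 0.2]
force: [0.0, 0.3, -0.9]
gripper_width: 91.6
gripper_force: 0.0
time_s: 22.35
ee_pos: [467.2, 104.3, 232.4]
ee_rot: [179.9, 0.3, 0.0]
force: [0.2, -0.5, 1.3]
gripper_width: 90.9
gripper_force: 0.0
[(0.87, [493.9, 104.7, 101.8])]
[(0.86, [491.2, 63.3, 40.0])]
```

View pics/w8.png

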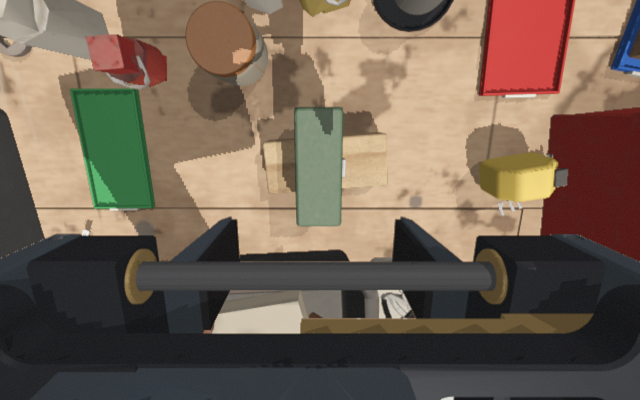

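The case top's corners are at (296,107), (342,108), (342,225) and (297,226), with the latch on its right (world −y) side at (343,167). The green tray's corners are at (71,90), (138,89), (154,208) and (95,209), and the pine spans (264,142) to (386,185). I'll zoom in on the latch.

```bash
python3 - <<'E'
from h import *
im=cv2.imread("pics/w8.png"); cv2.imwrite("pics/w8c.png",cv2.resize(im[95:240,255:395],None,fx=4,fy=4,interpolation=cv2.INTER_NEAREST))
a=np.load("w8.npy"); c=(a[0],a[1],a[2][0])
for n,z,q in (("case",102,[(296,107),(342,108),(342,225),(297,226)]),("pine",40,[(264,142),(386,133),(388,182),(267,192)]),("green",10,[(71,90),(138,89),(154,208),(95,209)]),("red",10,[(487,-6),(577,-6),(563,96),(479,96)]),("tape",60,[(482,160),(550,152),(565,180)])):
    P=ray(c,q,z)[:,:2].astype(np.float32); print(n,P.round(0).tolist(),cv2.minAreaRect(P))
for z in (102,80,60): print("latch",ray(c,[(343,160),(343,175)],z)[:,:2].round(1).tolist())
E
```

```text
case [[549.0, 122.0], [548.0, 80.0], [437.0, 78.0], [436.0, 123.0]] ((491.89410400390625, 99.7779541015625), (44.62116622924805, 113.04863739013672), 89.50652313232422)
pine [[513.0, 162.0], [523.0, 26.0], [467.0, 20.0], [455.0, 161.0]] ((489.927734375, 92.87159729003906), (57.4652099609375, 141.2506866455078), 4.778570652008057)
green [[571.0, 389.0], [572.0, 311.0], [427.0, 312.0], [426.0, 388.0]] ((498.80670166015625, 349.3070983886719), (145.1732940673828, 78.17593383789062), 0.367664098739624)
red [[668.0, -82.0], [668.0, -179.0], [564.0, -186.0], [564.0, -88.0]] ((616.010498046875, -133.9901123046875), (110.45772552490234, 98.37442016601562), 3.1081793308258057)
tape [[495.0, -75.0], [504.0, -146.0], [473.0, -168.0]] ((496.2288818359375, -124.26554107666016), (96.28529357910156, 24.505264282226562), 76.82906341552734)
latch [[501.0, 78.4], [486.8, 78.1]]
latch [[498.1, 76.4], [482.8, 76.1]]
latch [[495.4, 74.6], [479.1, 74.3]]
```

View pics/w8c.png

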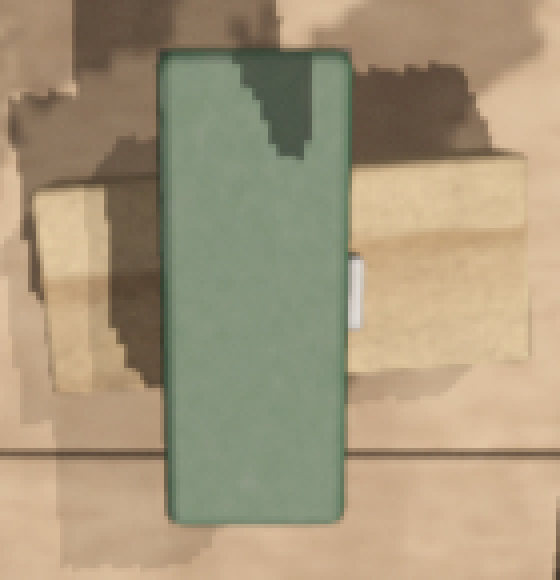

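The latch sits at mid-length (x about 482–498). I'll grip about 29 mm off centre at x = 463 so the pads clear it.

```bash
python3 -m crank '-1 -4 4 30 0 0 0;-1 0 0 50 0 0 0;-1 0 0 40 0 0 0;-1 0 0 25 0 0 0;-1 0 0 8 0 0 0;-1 0 0 0 0 0 0;-1 0 0 0 0 0 0'; python3 -c "
from h import *
go([463,100.5,76],0)"
```

```text
time_s: 23.38
ee_pos: [466.1, 100.5, 82.7]
ee_rot: [-180.0, -0.2, -0.0]
force: [0.5, 0.8, -0.2]
gripper_width: 91.4
gripper_force: 0.0
shift now [-3.2  0.   6.7] turn [-0.  -0.2 -0. ] | shift after turn [-3.1  0.   6.7] rows>= 0.1
```

```bash
python3 -m crank '-1 -3 0 6.5 0 0 0;0 0 0 0 0 0 0;1 0 0 0 0 0 0;1 0 0 0 0 0 0;1 0 0 0 0 0 0;1 0 0 0 0 0 0;1 0 0 0 0 0 0;1 0 0 0 0 0 0' 55; python3 -c "
from h import *
print(env.state()['torque']);go([463,100.5,76],0)"
```

```text
time_s: 24.38
ee_pos: [462.0, 100.6, 75.0]
ee_rot: [-180.0, -0.0, -0.0]
force: [0.3, 1.5, 1.0]
gripper_width: 44.7
gripper_force: 54.9
[0.30422552 0.0332655  0.04428709]
shift now [ 1.   0.1 -1. ] turn [-0. -0. -0.] | shift after turn [ 1.   0.1 -1. ] rows>= 0.0
```

```bash
python3 -m crank '1 0 0 -4 0 0 0;1 0 0 -15 0 0 0;1 0 0 -35 0 0 0;1 0 0 -35 0 0 0;1 0 -10 -11 0 0 0;1 0 -30 0 0 0 0;1 2 -42 0 0 0 0;1 3 -45 0 0 0 0;1 2 -45 0 0 0 0;1 1 -42 0 0 0 0'; python3 -m crank '1 0 -25 0 0 0 0;1 0 -10 0 0 0 0;1 0 0 0 0 0 0'; python3 - <<'E'
from h import *
c=cam("wrist"); im=grab_frame("wrist"); cv2.imwrite("pics/w9.png",im); np.save("w9.npy",np.array([c[0],c[1],np.tile(c[2],(3,1))]))
for n in ("drill_case_center","green_tray_floor"): print([(d["p"],d["point"]) for d in models.search_frame(n,"wrist")[:1]])
print(env.state()['torque']);go([470.5,351.5,38],0)
E
```

```text
time_s: 25.62
ee_pos: [468.9, 316.0, 173.0]
ee_rot: [179.9, 0.2, 0.0]
force: [1.5, 0.9, -4.4]
gripper_width: 44.6
gripper_force: 54.9
time_s: 26.0
ee_pos: [469.7, 349.0, 174.3]
ee_rot: [179.9, 0.1, 0.0]
force: [-0.6, -0.0, -4.0]
gripper_width: 44.6
gripper_force: 54.9
[(0.67, [514.3, 354.7, 202.1])]
[]
[-0.02959922  0.17370541 -0.01026469]
shift now [  0.5  -3.5 136.9] turn [ 0.1  0.  -0.1] | shift after turn [  0.5  -3.4 136.9] rows>= 2.2
```

View pics/w9.png

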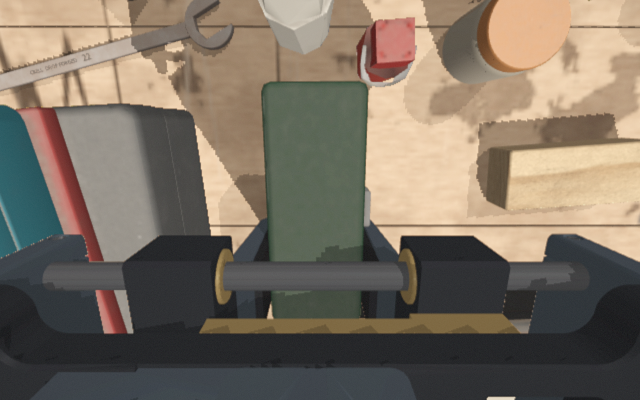

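```bash
python3 - <<'E'
from h import *
a=np.load("w9.npy"); c=(a[0],a[1],a[2][0])
for z in (0,60,120): print(z,ray(c,[(193,112),(212,225),(120,330)],z)[:,:2].round().tolist())
ct=cam("top"); 
for z in (0,60,120): print("top",z,ray(ct,[(160,218),(169,295)],z)[:,:2].round().tolist())
E
```

```text
0 [[548.0, 476.0], [425.0, 467.0], [285.0, 594.0]]
60 [[547.0, 453.0], [446.0, 446.0], [331.0, 550.0]]
120 [[546.0, 430.0], [467.0, 424.0], [377.0, 506.0]]
top 0 [[548.0, 503.0], [308.0, 477.0]]
top 60 [[546.0, 484.0], [315.0, 459.0]]
top 120 [[544.0, 466.0], [323.0, 442.0]]
```

```bash
python3 -m crank '1 0 -1 30 0 0 0;1 0 0 40 0 0 0;1 0 0 30 0 0 0;1 0 0 16 0 0 0;1 0 0 6 0 0 0;1 0 0 0 0 0 0;1 0 0 0 0 0 0'; python3 -c "
from h import *
go([470.5,350.5,38],0)"
```

```text
time_s: 27.02
ee_pos: [470.8, 350.9, 54.2]
ee_rot: [-179.9, -0.1, -0.0]
force: [-0.3, -0.2, -4.5]
gripper_width: 44.8
gripper_force: 54.9
shift now [-0.4  0.4 16.2] turn [-0.1 -0.1 -0. ] | shift after turn [-0.3  0.4 16.2] rows>= 0.3
```

```bash
python3 -m crank '1 0 0 6 0 0 0;1 0 0 4 0 0 0;1 0 0 2 0 0 0;1 0 0 2 0 0 0;1 0 0 1 0 0 0;1 0 0 1 0 0 0;1 0 0 0 0 0 0'
```

```text
time_s: 27.9
ee_pos: [470.0, 350.4, 38.0]
ee_rot: [-180.0, -0.0, -0.0]
force: [-3.0, -1.0, 5.7]
gripper_width: 44.9
gripper_force: 54.9
```

```bash
python3 -m crank '0.5 0 0 0 0 0 0;-0.5 0 0 0 0 0 0;-0.5 0 0 0 0 0 0;-0.5 0 0 0 0 0 0;-0.5 0 0 -15 0 0 0;-0.5 0 0 -40 0 0 0;-1 0 0 -50 0 0 0;-1 0 0 -50 0 0 0;-1 0 0 -50 0 0 0;-1 0 0 -20 0 0 0' 30; python3 - <<'E'
from h import *
c=cam("wrist"); im=grab_frame("wrist"); cv2.imwrite("pics/w10.png",im); np.save("w10.npy",np.array([c[0],c[1],np.tile(c[2],(3,1))]))
for n in ("drill_case_center","green_tray_floor"): print([(d["p"],d["point"]) for d in models.search_frame(n,"wrist")[:1]])
go([485,93,220],90)
E
```

```text
time_s: 29.15
ee_pos: [471.0, 351.1, 266.9]
ee_rot: [-179.8, -0.4, -0.0]
force: [0.0, 0.6, 0.5]
gripper_width: 91.2
gripper_force: 0.0
[(0.61, [503.9, 354.6, 64.7])]
[]
shift now [ 14.6 257.7  43.2] turn [  0.   -0.2 -90. ] | shift after turn [-257.7   14.6   43.7] rows>= 8.4
```

View pics/w10.png

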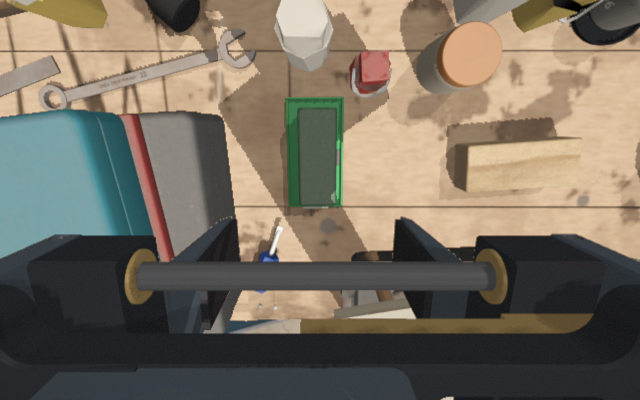

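The case is flat in the green tray. Next is the pine block.

```bash
python3 -m crank '-1 2 20 0 0 0 0;-1 3 45 0 0 0 0;-1 3 50 0 0 0 0;-1 3 50 0 0 0 0;-1 3 50 0 0 0 0;-1 3 35 0 0 0 0;-1 0 8 0 0 0 -10.5;-1 0 0 10 0 0 -10.5;-1 0 0 10 0 0 -10.5;-1 0 0 10 0 0 -10.5'; python3 -m crank '-1 0 0 10 0 0 -10.5;-1 0 0 10 0 0 -10.5;-1 0 0 10 0 0 -10.5;-1 0 0 10 0 0 -10.5;-1 0 0 0 0 0 -10.5;-1 0 0 0 0 0 0';  python3 - <<'E'
from h import *
c=cam("wrist"); im=grab_frame("wrist"); cv2.imwrite("pics/w11.png",im); np.save("w11.npy",np.array([c[0],c[1],np.tile(c[2],(3,1))]))
print([(d["p"],d["point"]) for d in models.search_frame("pine_block_center","wrist")[:1]])
t=np.radians(94.6);u=np.array([np.cos(t),np.sin(t)]);v=np.array([-u[1],u[0]]);o=np.array([490,93])
print(proj(c,[np.r_[o+a*70*u+b*30*v,40] for a,b in((1,1),(1,-1),(-1,-1),(-1,1))]).round())
E
```

```text
time_s: 30.55
ee_pos: [485.6, 91.0, 230.1]
ee_rot: [-179.9, 0.2, 42.3]
force: [1.4, -1.0, -0.1]
gripper_width: 91.0
gripper_force: 0.0
time_s: 31.3
ee_pos: [485.7, 91.3, 190.7]
ee_rot: [-179.8, 0.0, 94.3]
force: [-0.1, -0.1, 0.7]
gripper_width: 91.4
gripper_force: 0.0
[(0.81, [489.0, 98.9, 42.4])]
[[290. 119.]
 [351. 119.]
 [348. 252.]
 [293. 253.]]
```

View pics/w11.png

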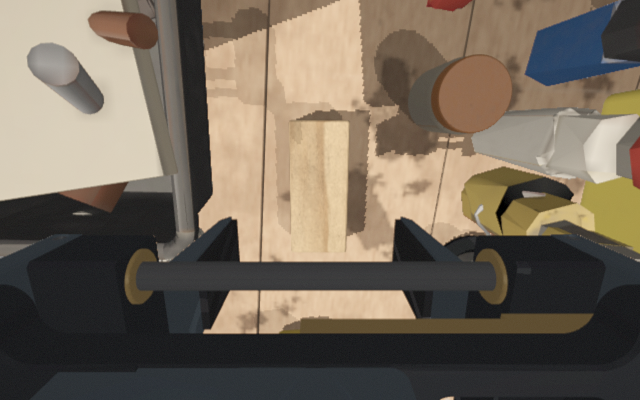

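The block's corners match the prediction: (290,121), (348,122), (346,252) and (293,251). Descending.

```bash
python3 -m crank '-1 1.5 3.5 30 0 0 0;-1 0 0 50 0 0 0;-1 0 0 40 0 0 0;-1 0 0 25 0 0 0;-1 0 0 12 0 0 0;-1 0 0 0 0 0 0;-1 0 0 0 0 0 0'; python3 -c "
from h import *
go([489.3,93,24],94.5)"
```

```text
time_s: 32.28
ee_pos: [491.3, 94.3, 35.9]
ee_rot: [179.9, -0.0, 94.5]
force: [0.2, -0.1, 1.1]
gripper_width: 91.1
gripper_force: 0.0
shift now [-1.1 -2.1 11.9] turn [ 0.1 -0.  -0. ] | shift after turn [-1.1 -2.1 11.9] rows>= 0.2
```

```bash
python3 -m crank '-1 -1 -2 8 0 0 0;-1 0 0 3.5 0 0 0;0.3 0 0 0 0 0 0;1 0 0 0 0 0 0;1 0 0 0 0 0 0;1 0 0 0 0 0 0;1 0 0 0 0 0 0;1 0 0 0 0 0 0' 45; python3 -c "
from h import *
go([653,-134,150],1)"
```

```text
time_s: 33.28
ee_pos: [488.6, 93.0, 23.5]
ee_rot: [180.0, 0.0, 94.5]
force: [-0.1, 0.8, 2.6]
gripper_width: 59.8
gripper_force: 45.0
shift now [-239.2  146.2 -126.4] turn [ 0.  -0.  93.5] | shift after turn [ 160.4  229.9 -126.5] rows>= 8.7
```

```bash
python3 -m crank '1 0 0 -8 0 0 0;1 0 0 -30 0 0 0;1 0 0 -50 0 0 0;1 0 0 -50 0 0 0;1 0 0 -40 0 0 0;1 -15 9 0 0 0 0;1 -35 21 0 0 0 0;1 -40 25 0 0 0 0;1 -40 25 0 0 0 0;1 -40 25 0 0 0 0' && python3 -m crank '1 -40 24 0 0 0 0;1 -29 17 0 0 0 0;1 0 0 0 0 0 10;1 0 0 0 0 0 10;1 0 0 0 0 0 10;1 0 0 0 0 0 10;1 0 0 0 0 0 10;1 0 0 0 0 0 10;1 0 0 0 0 0 10;1 0 0 0 0 0 10' && python3 -m crank '1 0 0 0 0 0 10;1 0 0 0 0 0 3;1 0 0 0 0 0 0'; python3 - <<'E'
from h import *
c=cam("wrist"); im=grab_frame("wrist"); cv2.imwrite("pics/w12.png",im); np.save("w12.npy",np.array([c[0],c[1],np.tile(c[2],(3,1))]))
print([(d["p"],d["point"]) for d in models.search_frame("red_tray_floor","wrist")[:1]])
for y in (0.4,1.7):
  t=np.radians(y);u=np.array([np.cos(t),np.sin(t)]);v=np.array([-u[1],u[0]]);o=np.array([653,-134])
  print(proj(c,[np.r_[o+a*85*u+b*45*v,10] for a,b in((1,1),(1,-1),(-1,-1),(-1,1))]).round().tolist())
go([653,-134,27],1)
E
```

```text
time_s: 34.52
ee_pos: [606.3, -70.2, 199.2]
ee_rot: [-179.8, -0.0, 94.5]
force: [1.2, 0.2, -2.1]
gripper_width: 59.8
gripper_force: 45.0
time_s: 35.78
ee_pos: [651.7, -134.5, 198.8]
ee_rot: [-179.9, 0.2, 14.1]
force: [0.3, -0.1, -1.6]
gripper_width: 59.7
gripper_force: 45.0
time_s: 36.15
ee_pos: [651.8, -134.4, 199.2]
ee_rot: [-180.0, 0.2, 1.5]
force: [-0.4, 0.0, -2.1]
gripper_width: 59.7
gripper_force: 45.0
[(0.62, [727.1, -129.7, 3.0])]
[[275.0, 104.0], [358.0, 105.0], [351.0, 251.0], [277.0, 250.0]]
[[273.0, 105.0], [357.0, 104.0], [353.0, 250.0], [279.0, 250.0]]
shift now [ 1.20e+00 -1.00e-01  1.73e+02] turn [-0.   0.1  0.5] | shift after turn [  0.8  -0.2 173. ] rows>= 2.8
```

View pics/w12.png

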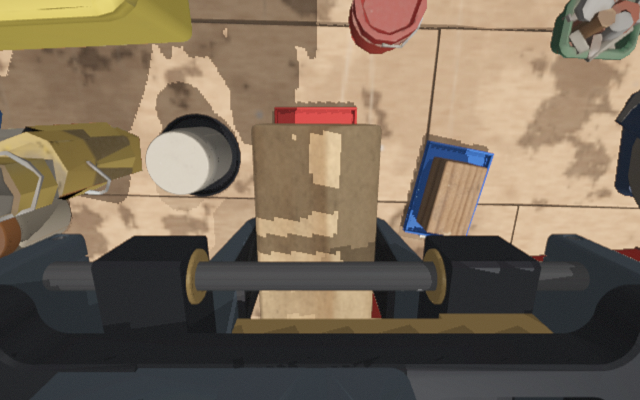

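The red tray's far edge is at row 107, columns 274–356, which agrees with the estimate. Lowering.

```bash
python3 -m crank '1 0 0 30 0 0 0;1 0 0 50 0 0 0;1 0 0 40 0 0 0;1 0 0 25 0 0 0;1 0 0 12 0 0 0;1 0 0 0 0 0 0;1 0 0 0 0 0 0'; python3 -c "
from h import *
go([651.5,-134,26.5],1)"
```

```text
time_s: 37.12
ee_pos: [653.7, -134.1, 45.8]
ee_rot: [180.0, -0.1, 1.5]
force: [0.1, -0.1, -2.9]
gripper_width: 60.0
gripper_force: 45.0
shift now [-2.3 -0.1 19.3] turn [ 0.  -0.1  0.5] | shift after turn [-2.2 -0.1 19.3] rows>= 0.3
```

```bash
python3 -m crank '1 -2 0 8 0 0 0;1 0 0 5 0 0 0;1 0 0 3 0 0 0;1 0 0 2 0 0 0;1 0 0 1 0 0 0;1 0 0 0.5 0 0 0;1 0 0 0 0 0 0'
```

```text
time_s: 38.0
ee_pos: [650.8, -133.9, 26.6]
ee_rot: [180.0, -0.0, 1.5]
force: [-2.7, 0.4, 5.8]
gripper_width: 59.6
gripper_force: 45.0
```

```bash
python3 -m crank '0.3 0 0 0 0 0 0;-0.8 0 0 0 0 0 0;-0.8 0 0 0 0 0 0;-0.8 0 0 0 0 0 0;-0.8 0 0 -15 0 0 0;-0.8 0 0 -40 0 0 0;-1 0 0 -50 0 0 0;-1 0 0 -50 0 0 0;-1 0 0 -50 0 0 0;-1 0 0 -40 0 0 0'; python3 -m crank '-1 0 0 -20 0 0 0;-1 0 0 0 0 0 0;-1 0 0 0 0 0 0'; python3 - <<'E'
from h import *
c=cam("wrist"); im=grab_frame("wrist"); cv2.imwrite("pics/w13.png",im)
for n in ("pine_block_center","grey_jar_center","small_block_center"): print(n,[(d["p"],d["point"]) for d in models.search_frame(n,"wrist")[:1]])
grab_frame("top")
for n in ("drill_case_center","orange_jar","yellow_tape"): print(n,[(d["p"],d["point"]) for d in models.search_frame(n,"top")[:1]])
E
```

```text
time_s: 39.25
ee_pos: [650.9, -133.9, 273.8]
ee_rot: [179.9, -0.2, 1.5]
force: [0.3, 0.1, 0.1]
gripper_width: 91.1
gripper_force: 0.0
time_s: 39.62
ee_pos: [650.2, -133.7, 289.1]
ee_rot: [-180.0, 0.1, 1.5]
force: [1.2, 0.1, -0.8]
gripper_width: 91.1
gripper_force: 0.0
pine_block_center [(0.9, [656.9, -131.6, 44.5])]
grey_jar_center [(0.6, [682.2, -13.3, 77.8])]
small_block_center [(0.72, [645.2, -277.5, 40.3])]
drill_case_center [(0.55, [497.5, 346.2, 64.1])]
orange_jar [(0.22, [611.5, -151.5, 40.9])]
yellow_tape [(0.22, [665.7, 7.2, 2.6])]
```

View pics/w13.png

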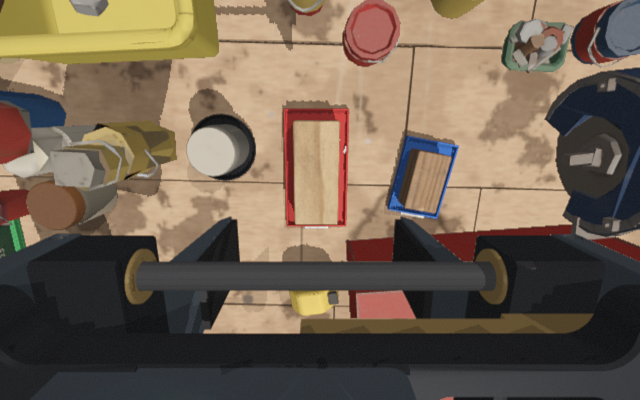

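The pine is centred in the red tray, the jar is in the dish, the brown block is in the blue tray, and nothing is touching the robot. Handing in.

```bash
python3 -c "
from workcell import env
print(env.job_done())"
```

```text
the job is handed in; nothing more can be done
None
```

The job is handed in at about 40 s: the camera pictures show the grey jar, brown block, green case and pale block each lying flat in its own holder and let go, and I left the orange-lidded jar and tape measure alone; no verdict came back.

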